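# Load a nail coil and hold the feeder at jog

### The job

Slide the silver steel nail coil up off its post and lower it over the hub pin of the blue nail feeder until it sits flat on the turntable, without dropping it, and let go of it. Only then press the feeder's green sprung jog button halfway, until its top is flush with the rim of the yellow guard ring (never right down to the bottom, which is fast feed), and finish while still holding it there. Leave the copper coil and the other things on the bench alone.

Things in the scene. Friction and masses are not known exactly. Their poses are not given: they have to be found in the camera images.
- steel_coil: the coil to load: silver-grey upright-nail coil wound as a ring, outer diameter 64, bore 30, height 50, about 0.35 kg; origin at the centre of its underside, z up along the bore. It starts threaded on the steel post. Its outside can be gripped across the 64 diameter from above in any yaw.
- copper_coil: a second coil of the same size in copper colour, threaded on its own post; leave it. Origin at the centre of its underside.
- steel_post: fixed stock post that carries the steel coil: pale wooden foot, 100 diameter and 12 thick, with a dark upright steel spindle of 20 diameter whose rounded tip is 78 above the bench. Origin on the bench at the post's axis, z up. The coil rests on the foot, its underside 12 above the bench.
- copper_post: identical fixed post that carries the copper coil; origin on the bench at its axis.
- steel_post_tip (a point): tip of the steel coil's spindle, 78 above the bench
- feeder: fixed blue nail feeder, a block 160 (its x) by 300 (its y), top 44 above the bench; origin at the centre of its underside. Turntable and hub pin lie at its y = -65, the jog button at its y = +85 (both at its x = 0). A small grey nail guide, 16 above the block's top, stands on its +x edge from 45 mm off the hub's axis; it is look only and cannot be struck.
- hub (a point): centre of the silver turntable's surface (110 diameter, 50 above the bench), at the foot of the hub pin, 18 diameter, which rises 26 from here and has a tapered top. A loaded coil has its underside at this point.
- jog_top (a point): centre of the top face of the green round jog button (cap 44 diameter), which moves straight down when pressed. Released it is 94 above the bench, 12 above the rim of the yellow guard ring round it (guard: 64 inside and 76 outside diameter, rim 82 above the bench).
- jog (a joint): travel of the jog button downwards in m: 0 released, 0.012 flush with the guard rim (half travel, wanted), 0.024 at the bottom stop. Spring: 3 N to start, 7.8 N at half, 12.6 N at the bottom; it springs back when let go.
- tape_measure: yellow tape measure, 66 x 36 x 62 high, standing on the bench; leave it. Origin at the centre of its underside.
- offcut: pale wooden offcut, 90 x 45 x 28 high; leave it. Origin at the centre of its underside.

How it is judged:
By the outcome, as a careful person would: the job done as asked, in the order asked, and still so for the second after the job is handed in, while the arm keeps its last pose, push and grip.
It also fails if it takes over 54 s, if anything falls off the work surface, if the arm or the gripper's body presses on something with over 40 N, if the wrist force passes 120 N, or if a joint passes its speed limit or range.

### The arm

A 6-joint arm with a two-finger parallel gripper is mounted at the origin on the work surface. World frame = base frame: x ahead of the robot, y to its left, z up, the work surface at z = 0. Lengths are in m, angles in rad, forces in N, time in s.
With the tool pointing down it reaches from about 0.35 to 0.975 m from the base axis. Payload 7.1 kg.
Tool frame: the origin (TCP) lies midway between the tips of the shut fingers; the grasp point (between the pads) lies 19 mm behind it; z points along the fingers, y is the direction in which the jaws open and shut (so a half turn about z gives the same grasp; the last joint's range is limited). The gripper opens to 88 mm and grips with 3 to 60 N. Pads are 20 mm wide; open, the fingers measure 115 mm over their backs; the gripper's body (75 mm by 178 mm) begins 61 mm behind the grasp point.
Start: joints at [1.242, 0.423, 1.63, -0, 1.089, -0.019], TCP at [0.191, 0.595, 0.223] pointing down, gripper open.
Joint ranges: [-3, 3], [-0.9, 2.11], [0.09, 2.58], [-1.31, 4.45], [0.11, 2.69], [-2.54, 2.54]. Speed limits (rad/s): [2.39, 2.39, 3.01, 3.14, 3.14, 3.14].

### API

Orientations are given as a 3x3 rotation matrix whose columns are the frame's x, y, z axes.
In Python, from cell import bot gives the robot as it stands.
- The arm moves only by the shell command python3 -m creep 'ROWS' [OPENING] [FORCE]. ROWS is JSON, a list of rows, each an object with "xyz": the shift along the tool's x, y, z in units of 40 mm (1.0 is 40 mm), a list of three; "rot": the turn, a rotation vector about the tool's x, y, z in units of 5 degrees (1.0 is 5 degrees), a list of three. A call has 1 to 5 rows; each row is the pose to reach, as a shift and turn from the pose measured when the call began, along the tool's axes at that moment; what a row does not reach only later rows make up. A row lasts 1/12 s, in which the tool goes at most 41.7 mm and 7.16 degrees, less where a joint would pass 70% of its speed; a pose out of reach is approached as far as the arm can. A call with a gripper value outside its range is refused whole. OPENING is the closure, from -1 (fully open) to 1 (shut), so that 0 is half open, set as the call begins (- or left out, the last holds). The fingers move at their own pace and stop on an object; FORCE is the grip in N (left out, the last holds). Time passes only in rows, so rows that repeat a pose let the fingers close. It gives the time, the measured TCP pose, the force and the opening at its end, in the units of the state.
- bot.read_state(): the state, without advancing time (a new reading comes with each control period).
- bot.camera(name): name is "scene" or "top"; returns a dict with "image" (400x640x3 uint8, red, green, blue), "mtx" (3x3 intrinsics, pixels), "rvec" (rotation vector, rad) and "tvec" (3), from world to camera coordinates, as OpenCV has them. Camera axes: x right, y down, z forward; pixel columns grow to the right and rows downward; lengths in m; the calibration is good to about 2 mm. A picture is of the moment at which its call begins. There is no depth.
- bot.job_done(): hands the job in, once; it reports no verdict.
The state is a dict: "clock": time; "q": joint angles; "qvel": joint speeds; "tau": joint torques, N m; "tcp_pos": TCP position; "tool_rot": TCP orientation; "ft_force": force on the tool from outside, world axes, zero at the start; "torque": the same for the moment, N m; "grip_width": finger opening in m.
Only numpy, scipy, OpenCV 4.12 (cv2) and the standard library are available. Lean on these libraries where they do the work, as an engineer would, in place of code of your own. Each camera call takes 0.05 s, during which the arm holds its last target. There are 200 camera calls.

## Working session

There is one attempt and no reset: what is moved stays moved. The work goes in short steps, Python scripts to look and compute and a shell command to move; the robot and the scene stay as the last step left them, time stands still between calls to the robot, and variables do not carry over. Pictures are saved under pics/ and viewed, about 8 in all and at most 12, crops included, and the job is handed in when it is done.

```bash
ls; mkdir -p pics; python3 - <<'E'
from cell import bot
import cv2,numpy as np
for n in("scene","top"):
    c=bot.camera(n);cv2.imwrite(f"pics/{n}0.png",c["image"][:,:,::-1]);np.savez(f"{n}0.npz",**c)
    R=cv2.Rodrigues(np.array(c["rvec"]))[0];print(n,c["mtx"],(-R.T@np.array(c["tvec"]).ravel()).round(3),R.round(2))
s=bot.read_state();print({k:np.round(v,4).tolist() for k,v in s.items()})
E
```

```text
pics
scene [[506.59833033   0.         319.81756014]
 [  0.         506.59833033 203.21459372]
 [  0.           0.           1.        ]] [ 1.308 -0.346  1.106] [[ 0.43  0.9  -0.01]
 [ 0.71 -0.35 -0.61]
 [-0.55  0.25 -0.79]]
top [[375.61369273   0.         318.25892438]
 [  0.         375.61369273 204.26607537]
 [  0.           0.           1.        ]] [ 0.467 -0.016  1.141] [[-0.02 -1.   -0.02]
 [-0.99  0.03 -0.13]
 [ 0.14  0.01 -0.99]]
{'clock': 0.1, 'q': [1.242, 0.4238, 1.6306, 0.0, 1.0886, -0.019], 'qvel': [0.0001, -0.0005, -0.0017, -0.0012, -0.0024, -0.0002], 'tau': [-0.0007, -54.5614, -27.4326, 0.0645, 0.0189, -0.0001], 'tcp_pos': [0.1904, 0.5948, 0.222], 'tool_rot': [[-0.9524, 0.3049, -0.0004], [0.3049, 0.9524, -0.0013], [0.0, -0.0014, -1.0]], 'ft_force': [-0.7684, 0.3846, -0.3767], 'torque': [0.0251, 0.0083, -0.0091], 'grip_width': 0.0881}
```

View pics/top0.png

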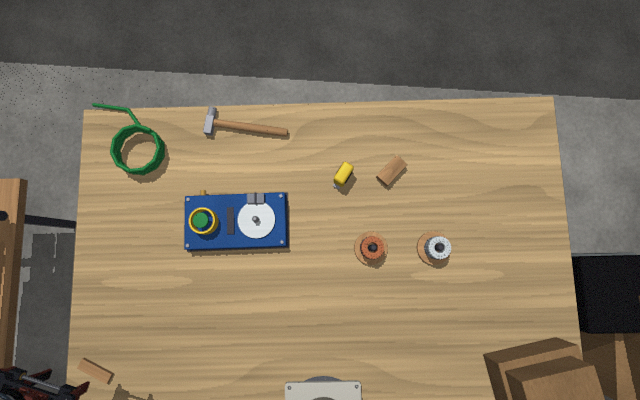

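View pics/scene0.png

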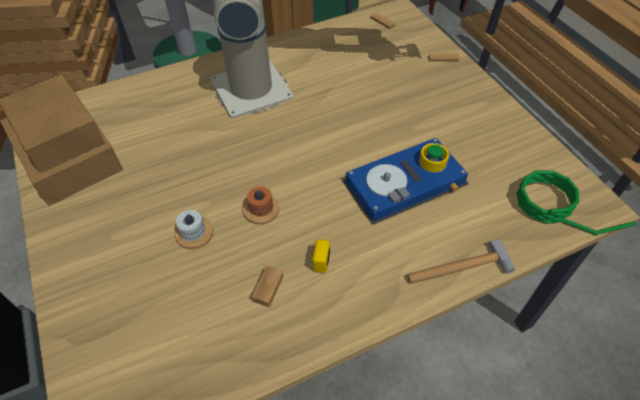

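The top view shows the steel coil at (437,247), copper at (372,247), the turntable at (256,220) and the green button at (202,220). The scene view shows steel at (190,227), copper at (260,200), the turntable at (386,180) and the button at (434,155). Next I measure with masks in both views.

```bash
cat > h.py <<'E'
import cv2,numpy as np
def ray(c,uv):
    R=cv2.Rodrigues(c["rvec"])[0];o=-R.T@c["tvec"].ravel()
    p=cv2.undistortPoints(np.float64([[uv]]),c["mtx"],None)[0,0]
    return o,R.T@np.r_[p,1]
def onz(c,uv,z):
    o,d=ray(c,uv);return (o+d*(z-o[2])/d[2])[:2].round(4)
def proj(c,P): return cv2.projectPoints(np.float64([P]),c["rvec"],c["tvec"],c["mtx"],None)[0].ravel()
def blob(c,box,f,hull=True):
    x0,y0,x1,y1=box;im=c["image"][y0:y1,x0:x1]
    h=cv2.cvtColor(im,cv2.COLOR_RGB2HSV).astype(int);m=f(h[...,0],h[...,1],h[...,2]).astype(np.uint8)
    ct=max(cv2.findContours(m,cv2.RETR_EXTERNAL,cv2.CHAIN_APPROX_NONE)[0],key=cv2.contourArea)
    return cv2.convexHull(ct).reshape(-1,2)+[x0,y0]
def circ(c,pts,z):  # circle through hull points cast on plane z
    P=np.float32([onz(c,p,z) for p in pts]);e=cv2.fitEllipse(P);return np.round(e[0],4),np.round(e[1],4)
E
cat > m.py <<'E'
from h import *
T=dict(np.load("top0.npz"));S=dict(np.load("scene0.npz"))
B={"top":{"turn":(230,195,285,245),"btn":(180,200,225,242),"feed":(170,180,300,260),"steel":(410,225,465,270),"foot":(410,225,465,270)},
"scene":{"turn":(360,160,412,203),"btn":(410,138,456,176),"feed":(335,130,480,225),"steel":(165,200,220,255),"foot":(165,200,220,255)}}
wh=lambda h,s,v:(s<50)&(v>110);gr=lambda h,s,v:(h>45)&(h<85)&(s>100);ye=lambda h,s,v:(h>20)&(h<33)&(s>150)
bl=lambda h,s,v:(h>100)&(h<125)&(s>120)
for n,c in(("top",T),("scene",S)):
    b=B[n]
    print(n,"turn",circ(c,blob(c,b["turn"],wh),.05),"green",circ(c,blob(c,b["btn"],gr),.094),"yellow",circ(c,blob(c,b["btn"],ye),.082))
    P=np.float32([onz(c,p,.044) for p in blob(c,b["feed"],bl)]);print("feed",cv2.minAreaRect(P))
    p=blob(c,b["steel"],wh);print("steel px",p.min(0),p.max(0),circ(c,p,.062))
a=cv2.resize(T["image"][200:290,345:475],None,fx=6,fy=6,interpolation=2)[:300*2,:780]
b=T["image"][220:275,340:470];b=cv2.resize(b,None,fx=6,fy=6,interpolation=2)
s=cv2.resize(S["image"][185:250,165:295],None,fx=6,fy=6,interpolation=2)
im=np.vstack([b,s]);im=cv2.resize(im,None,fx=.8,fy=.8);cv2.imwrite("pics/c1.png",im[:,:,::-1]);print(im.shape)
E
python3 m.py
```

```text
top turn (array([0.5856, 0.1833]), array([0.1071, 0.1348])) green (array([0.574 , 0.3316]), array([0.0426, 0.0453])) yellow (array([0.5723, 0.3279]), array([0.0733, 0.0826]))
feed ((0.5741332173347473, 0.24470782279968262), (0.15944360196590424, 0.30131199955940247), 0.7591805458068848)
steel px [426 236] [450 259] (array([ 0.4828, -0.3389]), array([0.0632, 0.0725]))
scene turn (array([0.5851, 0.1828]), array([0.1084, 0.1302])) green (array([0.5775, 0.3291]), array([0.0425, 0.0503])) yellow (array([0.5847, 0.3222]), array([0.0783, 0.1066]))
feed ((0.587282657623291, 0.23789295554161072), (0.17709924280643463, 0.31166020035743713), 0.8039854168891907)
steel px [176 210] [204 240] (array([ 0.4974, -0.3428]), array([0.069 , 0.1014]))
(576, 624, 3)
```

View pics/c1.png

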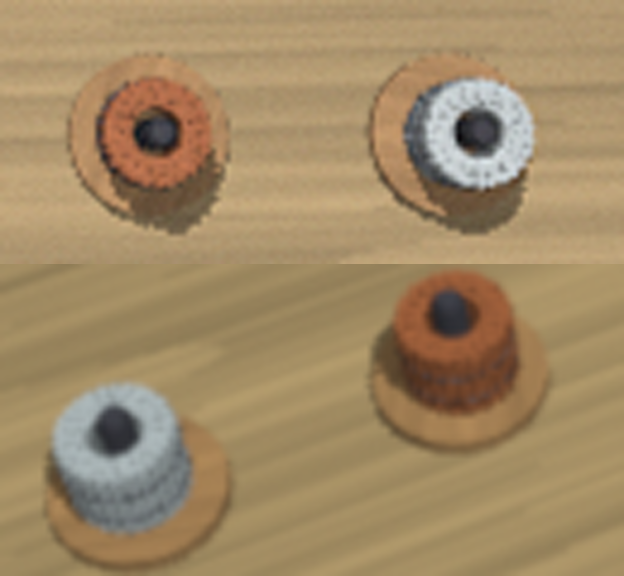

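The bottom crop pair shows the steel spindle tip at top-view px (439.6,247.3) and scene px (189,216). The feeder's y axis runs along world +y, yawed about 0.76°.

```bash
cat > go.py <<'E'
import sys,numpy as np
from cell import bot
s=bot.read_state();t=[float(a) if a!='-' else None for a in sys.argv[1:4]]
p=np.array(s["tcp_pos"]);t=np.array([p[i] if v is None else v for i,v in enumerate(t)])
R=np.array(s["tool_rot"]);d=R.T@(t-p)/.04
# wanted: tool z straight down, jaw yaw as given (deg) or as is
import cv2
yaw=np.arctan2(R[1,1],R[0,1]) if len(sys.argv)<5 else np.radians(float(sys.argv[4]))
y=np.array([np.cos(yaw),np.sin(yaw),0]);z=np.array([0,0,-1.]);W=np.c_[np.cross(y,z),y,z]
r=cv2.Rodrigues(R.T@W)[0].ravel()/np.radians(5)
print("t",round(s["clock"],2),"tcp",p.round(4),"F",np.round(s["ft_force"],1),"w",round(s["grip_width"],4),"q",np.round(s["q"],2),"units",d.round(2),"rot",r.round(2),"rows",round(np.linalg.norm(d)/1.04,1))
E
python3 - <<'E'
from h import *
T=dict(np.load("top0.npz"));S=dict(np.load("scene0.npz"))
print(onz(T,(439.4,247.1),.076),onz(S,(189,215.6),.073),onz(T,(439.8,247.5),.062))
print("hub foot px",proj(T,(.575,.18,.076)),proj(S,(.575,.18,.076)))
E
python3 go.py .42 .2 .2; python3 go.py .485 -.335 .2
```

```text
[ 0.482  -0.3377] [ 0.4781 -0.3371] [ 0.4811 -0.343 ]
hub foot px [255.17513421 218.68609292] [386.29296408 173.08388049]
t 0.1 tcp [0.1904 0.5948 0.222 ] F [-0.8  0.4 -0.4] w 0.0881 q [ 1.24  0.42  1.63  0.    1.09 -0.02] units [-8.48 -7.65  0.56] rot [-0.02 -0.   -0.  ] rows 11.0
t 0.1 tcp [0.1904 0.5948 0.222 ] F [-0.8  0.4 -0.4] w 0.0881 q [ 1.24  0.42  1.63  0.    1.09 -0.02] units [-14.1  -19.89   0.58] rot [-0.02 -0.   -0.  ] rows 23.5
```

```bash
python3 -m creep '[{"xyz":[-0.7,-0.6,0],"rot":[0,0,0]},{"xyz":[-1.4,-1.3,0],"rot":[0,0,0]},{"xyz":[-2.1,-2.0,0],"rot":[0,0,0]},{"xyz":[-2.9,-2.6,0],"rot":[0,0,0]},{"xyz":[-3.6,-3.3,0.2],"rot":[0,0,0]}]' -1 20
python3 go.py .45 .15 .2; python3 go.py .481 -.339 .2
```

```text
clock: 0.52
tcp_pos: [0.2885, 0.4245, 0.2151]
tool_rot: [[-0.953, 0.304, 0.001], [0.304, 0.953, 0.001], [-0.001, 0.001, -1.0]]
ft_force: [1.5, -0.0, 0.4]
grip_width: 0.0877
t 0.52 tcp [0.2885 0.4245 0.2151] F [ 1.5 -0.   0.4] w 0.0877 q [ 0.95  0.27  1.88 -0.    0.99 -0.31] units [-5.93 -5.31  0.38] rot [ 0.01  0.01 -0.  ] rows 7.7
t 0.52 tcp [0.2885 0.4245 0.2151] F [ 1.5 -0.   0.4] w 0.0877 q [ 0.95  0.27  1.88 -0.    0.99 -0.31] units [-10.39 -16.72   0.37] rot [ 0.01  0.01 -0.  ] rows 18.9
```

```bash
python3 -m creep '[{"xyz":[-0.6,-0.8,0],"rot":[0,0,0]},{"xyz":[-1.2,-1.6,0],"rot":[0,0,0]},{"xyz":[-1.8,-2.4,0],"rot":[0,0,0]},{"xyz":[-2.4,-3.2,0],"rot":[0,0,0]},{"xyz":[-3,-4,0.2],"rot":[0,0,0]}]' | head -2
python3 -m creep '[{"xyz":[-0.5,-0.85,0],"rot":[0,0,0]},{"xyz":[-1,-1.7,0],"rot":[0,0,0]},{"xyz":[-1.5,-2.5,0],"rot":[0,0,0]},{"xyz":[-2,-3.4,0],"rot":[0,0,0]},{"xyz":[-2.5,-4.3,0],"rot":[0,0,0]}]' | head -2
python3 -m creep '[{"xyz":[-0.5,-0.85,0],"rot":[0,0,0]},{"xyz":[-1,-1.7,0],"rot":[0,0,0]},{"xyz":[-1.5,-2.5,0],"rot":[0,0,0]},{"xyz":[-2,-3.4,0],"rot":[0,0,0]},{"xyz":[-2.5,-4.3,0],"rot":[0,0,0]}]' | head -2
python3 go.py .481 -.339 .14
```

```text
clock: 0.93
tcp_pos: [0.355, 0.2342, 0.2079]
clock: 1.35
tcp_pos: [0.3978, 0.0381, 0.2077]
clock: 1.77
tcp_pos: [0.4407, -0.1582, 0.2074]
t 1.77 tcp [ 0.4407 -0.1582  0.2074] F [ 0.7 -0.3  0.1] w 0.0877 q [-0.37  0.21  1.98  0.    0.95 -1.64] units [-2.33 -4.01  1.68] rot [ 0.03  0.03 -0.  ] rows 4.7
```

```bash
python3 -m creep '[{"xyz":[-0.5,-0.85,0],"rot":[0,0,0]},{"xyz":[-1,-1.7,0],"rot":[0,0,0]},{"xyz":[-1.5,-2.5,0.4],"rot":[0,0,0]},{"xyz":[-2,-3.4,0.8],"rot":[0,0,0]},{"xyz":[-2.3,-4.0,1.2],"rot":[0,0,0]}]' | head -2
python3 -m creep '[{"xyz":[0,0,0.4],"rot":[0,0,0]},{"xyz":[0,0,0.5],"rot":[0,0,0]},{"xyz":[0,0,0.5],"rot":[0,0,0]}]' | head -2
python3 - <<'E'
from cell import bot
from h import *
a=bot.camera("top");b=bot.camera("scene");np.savez("b1.npz",**b)
i=cv2.resize(a["image"][180:290,380:500],None,fx=4,fy=4,interpolation=2);j=cv2.resize(b["image"][150:260,130:250],None,fx=5,fy=5,interpolation=2)
j=cv2.resize(j,(320,440)) if 0 else cv2.resize(b["image"][150:260,150:230],None,fx=4,fy=4,interpolation=2)
cv2.imwrite("pics/c2.png",np.hstack([i,j])[:,:,::-1])
E
python3 go.py .481 -.339 .028
```

```text
clock: 2.18
tcp_pos: [0.4806, -0.3417, 0.1588]
clock: 2.43
tcp_pos: [0.4793, -0.3409, 0.1369]
t 2.53 tcp [ 0.4806 -0.3409  0.1391] F [ 0.2 -0.3 -0.2] w 0.0878 q [-0.64  0.48  1.77  0.    0.89 -1.9 ] units [0.02 0.04 2.78] rot [ 0.03  0.04 -0.  ] rows 2.7
```

View pics/c2.png

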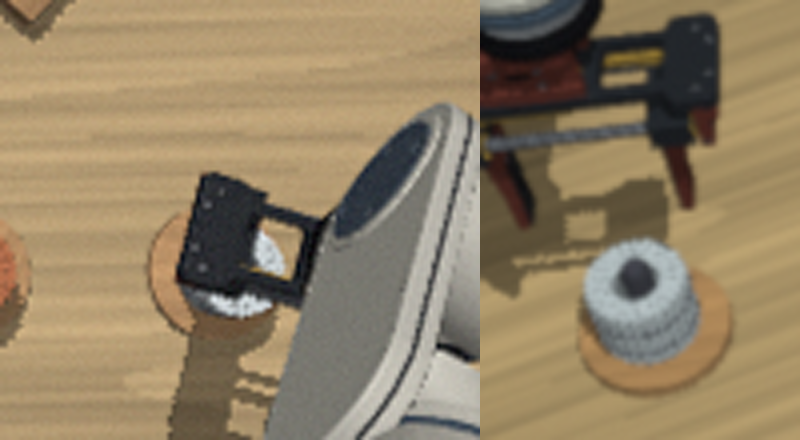

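The close look shows the open fingers straddling the coil: scene tips near px (162,205) and (201,200), with the coil's spindle at (189,218). I'll descend in stages and watch the force.

```bash
python3 -c "
from h import *
from cell import bot
s=bot.read_state();b=dict(np.load('b1.npz'));p=np.array(s['tcp_pos']);y=np.array(s['tool_rot'])[:,1]
print(proj(b,p+.044*y),proj(b,p-.044*y))"
python3 -m creep '[{"xyz":[0,0.05,0.5],"rot":[0,0,0]},{"xyz":[0,0.05,1],"rot":[0,0,0]},{"xyz":[0,0.05,1.5],"rot":[0,0,0]},{"xyz":[0,0.05,1.7],"rot":[0,0,0]},{"xyz":[0,0.05,1.7],"rot":[0,0,0]}]'
python3 go.py .481 -.339 .028
```

```text
[200.09238422 198.80148022] [163.44009437 202.95741443]
clock: 2.95
tcp_pos: [0.481, -0.3375, 0.0704]
tool_rot: [[-0.953, 0.303, 0.002], [0.303, 0.953, 0.003], [-0.002, 0.003, -1.0]]
ft_force: [-0.0, 0.9, 0.5]
grip_width: 0.0878
t 2.95 tcp [ 0.481  -0.3375  0.0704] F [-0.   0.9  0.5] w 0.0878 q [-0.63  0.58  1.8   0.01  0.76 -1.9 ] units [-0.01 -0.04  1.06] rot [ 0.04  0.02 -0.  ] rows 1.0
```

Projection matches the picture. Now down and grip.

```bash
python3 -m creep '[{"xyz":[0,0,0.4],"rot":[0,0,0]},{"xyz":[0,-0.03,0.8],"rot":[0,0,0]},{"xyz":[0,-0.03,1.05],"rot":[0,0,0]},{"xyz":[0,-0.03,1.05],"rot":[0,0,0]}]' | grep -v rot
python3 -m creep '[{"xyz":[0,0,0],"rot":[0,0,0]},{"xyz":[0,0,0],"rot":[0,0,0]},{"xyz":[0,0,0],"rot":[0,0,0]},{"xyz":[0,0,0],"rot":[0,0,0]},{"xyz":[0,0,0],"rot":[0,0,0]}]' 1 25 | grep -v rot
python3 -m creep '[{"xyz":[0,0,0],"rot":[0,0,0]},{"xyz":[0,0,0],"rot":[0,0,0]},{"xyz":[0,0,0],"rot":[0,0,0]},{"xyz":[0,0,0],"rot":[0,0,0]},{"xyz":[0,0,0],"rot":[0,0,0]}]' | grep -v rot
```

```text
clock: 3.28
tcp_pos: [0.4804, -0.3379, 0.0279]
ft_force: [-0.5, 0.0, -0.8]
grip_width: 0.0878
clock: 3.7
tcp_pos: [0.4811, -0.3387, 0.029]
ft_force: [-1.8, -0.7, 5.3]
grip_width: 0.0629
clock: 4.12
tcp_pos: [0.481, -0.3385, 0.029]
ft_force: [-1.2, 0.3, 1.2]
grip_width: 0.0633
```

```bash
python3 -m creep '[{"xyz":[0,0,-0.2],"rot":[0,0,0]},{"xyz":[0,0,-0.5],"rot":[0,0,0]},{"xyz":[0,0,-0.8],"rot":[0,0,0]},{"xyz":[0,0,-1.2],"rot":[0,0,0]},{"xyz":[0,0,-1.6],"rot":[0,0,0]}]' | grep -v rot
python3 -m creep '[{"xyz":[0,0,-0.4],"rot":[0,0,0]},{"xyz":[0,0,-0.8],"rot":[0,0,0]},{"xyz":[0,0,-1.2],"rot":[0,0,0]},{"xyz":[0,0,-1.5],"rot":[0,0,0]},{"xyz":[0,0,-1.7],"rot":[0,0,0]}]' | grep -v rot
python3 go.py .575 .18 .165
python3 go.py .575 .18 .165 90
```

```text
clock: 4.53
tcp_pos: [0.4808, -0.3387, 0.0945]
ft_force: [0.3, 0.2, -3.0]
grip_width: 0.0629
clock: 4.95
tcp_pos: [0.4812, -0.3392, 0.165]
ft_force: [0.3, -0.7, -3.0]
grip_width: 0.0632
t 4.95 tcp [ 0.4812 -0.3392  0.165 ] F [ 0.3 -0.7 -3. ] w 0.0632 q [-0.64  0.44  1.76  0.    0.94 -1.9 ] units [ 1.69 13.08  0.02] rot [ 0.02  0.05 -0.  ] rows 12.7
t 4.95 tcp [ 0.4812 -0.3392  0.165 ] F [ 0.3 -0.7 -3. ] w 0.0632 q [-0.64  0.44  1.76  0.    0.94 -1.9 ] units [ 1.69 13.08  0.02] rot [ 0.01  0.06 -3.52] rows 12.7
```

```bash
python3 -m creep '[{"xyz":[0.05,0.3,0],"rot":[0,0,0]},{"xyz":[0.1,0.8,0],"rot":[0,0,0]},{"xyz":[0.2,1.5,0],"rot":[0,0,0]},{"xyz":[0.3,2.2,0],"rot":[0,0,0]},{"xyz":[0.4,3,0],"rot":[0,0,0]}]' | grep -v rot
python3 -m creep '[{"xyz":[0.1,0.8,0],"rot":[0,0,0]},{"xyz":[0.2,1.6,0],"rot":[0,0,0]},{"xyz":[0.3,2.4,0],"rot":[0,0,0]},{"xyz":[0.4,3.2,0],"rot":[0,0,0]},{"xyz":[0.5,4,0],"rot":[0,0,0]}]' | grep -v rot
python3 -m creep '[{"xyz":[0.1,0.8,0],"rot":[0,0,0]},{"xyz":[0.2,1.6,0],"rot":[0,0,0]},{"xyz":[0.3,2.4,0],"rot":[0,0,0]},{"xyz":[0.4,3.1,0],"rot":[0,0,0]},{"xyz":[0.5,3.8,0],"rot":[0,0,0]}]' | grep -v rot
python3 go.py .575 .18 .165
```

```text
clock: 5.37
tcp_pos: [0.5015, -0.2183, 0.1646]
ft_force: [0.1, 0.1, -2.3]
grip_width: 0.0631
clock: 5.78
tcp_pos: [0.5301, -0.0574, 0.1643]
ft_force: [0.8, 0.0, -2.6]
grip_width: 0.0632
clock: 6.2
tcp_pos: [0.5561, 0.0958, 0.164]
ft_force: [0.7, -0.3, -2.3]
grip_width: 0.0633
t 6.2 tcp [0.5561 0.0958 0.164 ] F [ 0.7 -0.3 -2.3] w 0.0633 q [ 0.15  0.41  1.81  0.    0.92 -1.12] units [ 0.19  2.15 -0.02] rot [ 0.02  0.01 -0.  ] rows 2.1
```

```bash
python3 -m creep '[{"xyz":[0.05,0.6,0],"rot":[0,0,0]},{"xyz":[0.1,1.2,0],"rot":[0,0,0]},{"xyz":[0.15,1.7,0.2],"rot":[0,0,0]},{"xyz":[0.19,2.05,0.5],"rot":[0,0,0]},{"xyz":[0.19,2.15,0.8],"rot":[0,0,0]}]' | grep -v rot
python3 -m creep '[{"xyz":[0,0,0.3],"rot":[0,0,0]},{"xyz":[0,0,0.3],"rot":[0,0,0]},{"xyz":[0,0,0.3],"rot":[0,0,0]}]' | grep -v rot
python3 - <<'E'
from cell import bot
from h import *
a=bot.camera("top");b=bot.camera("scene");np.savez("a2.npz",**a);np.savez("b2.npz",**b)
i=cv2.resize(a["image"][160:270,180:280],None,fx=4,fy=4,interpolation=2);j=cv2.resize(b["image"][115:225,340:440],None,fx=4,fy=4,interpolation=2)
cv2.imwrite("pics/c3.png",np.hstack([i,j])[:,:,::-1])
p=np.array(bot.read_state()["tcp_pos"]);print(p)
z=p-[0,0,.017]
for c in(a,b): print("coil under",proj(c,z),"top",proj(c,z+[0,0,.05]),"hub",proj(c,(.575,.18,.05)),"pin top",proj(c,(.575,.18,.076)))
E
python3 go.py .575 .18 .068
```

```text
clock: 6.62
tcp_pos: [0.5746, 0.1825, 0.131]
ft_force: [-0.7, 0.2, -3.0]
grip_width: 0.0624
clock: 6.87
tcp_pos: [0.5731, 0.1814, 0.1172]
ft_force: [-0.2, 0.1, -2.7]
grip_width: 0.0628
[0.57458142 0.18156188 0.11891303]
coil under [252.91025099 217.94968074] top [249.34229032 216.09026325] hub [256.80672107 219.54679472] pin top [255.17513421 218.68609292]
coil under [387.612161   166.34193302] top [389.40621564 153.3342954 ] hub [385.43434557 179.35160167] pin top [386.29296408 173.08388049]
t 6.97 tcp [0.5746 0.1816 0.1189] F [-0.6  1.  -2.1] w 0.063 q [ 0.29  0.52  1.75  0.    0.87 -0.98] units [-0.02 -0.04  1.27] rot [ 0.02  0.   -0.  ] rows 1.2
```

View pics/c3.png

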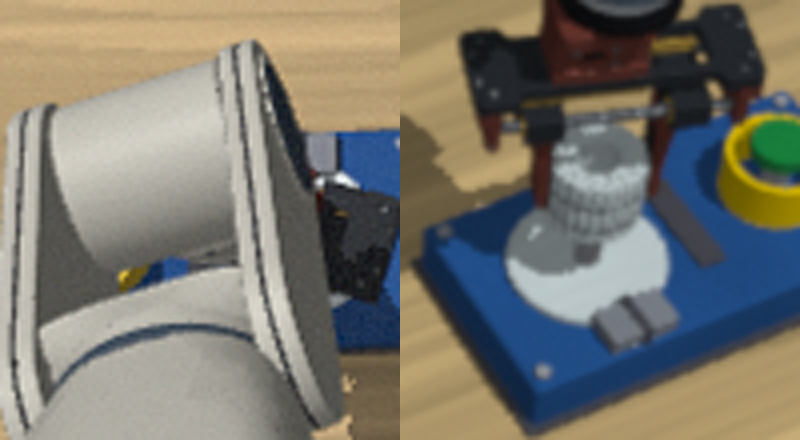

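The scene crop shows the coil hanging level over the hub: turntable centre near px (386.6,181), coil axis near (389.7,~160). Both sit about 1.3 px right of prediction, so the relative alignment is consistent. One robust turntable check follows.

```bash
python3 - <<'E'
from h import *
from scipy.optimize import least_squares as L
f=lambda h,s,v:(s<50)&(v>150)
for n,b in(("top0",(230,195,285,245)),("scene0",(360,160,412,203)),("b2",(360,160,412,203))):
    c=dict(np.load(n+".npz"));P=np.array([onz(c,p,.05) for p in blob(c,b,f)])
    r=L(lambda q:np.hypot(*(P-q[:2]).T)-q[2],[.575,.18,.055],loss="soft_l1",f_scale=.001);print(n,r.x.round(4),len(P))
c=dict(np.load("top0.npz"));g=cv2.cvtColor(c["image"],cv2.COLOR_RGB2GRAY)[208:232,244:270];v,u=np.nonzero(g<130);print(g.min(),u.mean()+244,v.mean()+208,onz(c,(u.mean()+244,v.mean()+208),.065))
c=dict(np.load("b2.npz"));p=blob(c,(372,140,404,176),lambda h,s,v:(s<45)&(v>110));print(p.min(0),p.max(0))
E
```

```text
top0 [0.5761 0.1827 0.0541] 26
scene0 [0.5756 0.1825 0.0538] 21
b2 [0.5766 0.1822 0.0537] 14
65 256.2 220.37142857142857 [0.5712 0.1791]
[372 146] [403 175]
```

Hub ≈ (0.5755, 0.1815), and the coil is within 1 mm of that. Lowering gently.

```bash
python3 -m creep '[{"xyz":[0,0,0.2],"rot":[0,0,0]},{"xyz":[-0.02,0.01,0.4],"rot":[0,0,0]},{"xyz":[-0.02,0.01,0.6],"rot":[0,0,0]},{"xyz":[-0.02,0.01,0.8],"rot":[0,0,0]},{"xyz":[-0.02,0.01,0.9],"rot":[0,0,0]}]' | grep -v rot
python3 go.py .5755 .1815 .067
```

```text
clock: 7.38
tcp_pos: [0.5747, 0.1814, 0.0813]
ft_force: [1.0, -0.7, -2.4]
grip_width: 0.063
t 7.38 tcp [0.5747 0.1814 0.0813] F [ 1.  -0.7 -2.4] w 0.063 q [ 0.29  0.58  1.76  0.    0.8  -0.98] units [-0.02  0.01  0.36] rot [ 0.01 -0.01  0.  ] rows 0.3
```

```bash
python3 -m creep '[{"xyz":[0,0,0.1],"rot":[0,0,0]},{"xyz":[0,0,0.2],"rot":[0,0,0]},{"xyz":[0,0,0.28],"rot":[0,0,0]},{"xyz":[0,0,0.32],"rot":[0,0,0]},{"xyz":[0,0,0.32],"rot":[0,0,0]}]' | grep -v rot
python3 -m creep '[{"xyz":[0,0,0.03],"rot":[0,0,0]},{"xyz":[0,0,0.05],"rot":[0,0,0]},{"xyz":[0,0,0.05],"rot":[0,0,0]}]' | grep -v rot
```

```text
clock: 7.8
tcp_pos: [0.5746, 0.1814, 0.0682]
ft_force: [0.6, 1.3, -2.8]
grip_width: 0.0626
clock: 8.05
tcp_pos: [0.5749, 0.1816, 0.067]
ft_force: [-2.2, 0.3, 3.2]
grip_width: 0.0627
```

The force went from -2.8 to +3.2 N at the expected height, so the coil is seated. Releasing and rising.

```bash
python3 -m creep '[{"xyz":[0,0,0],"rot":[0,0,0]},{"xyz":[0,0,0],"rot":[0,0,0]},{"xyz":[0,0,0],"rot":[0,0,0]},{"xyz":[0,0,0],"rot":[0,0,0]},{"xyz":[0,0,0],"rot":[0,0,0]}]' -1 | grep -v rot
python3 -m creep '[{"xyz":[0,0,0],"rot":[0,0,0]},{"xyz":[0,0,-0.3],"rot":[0,0,0]},{"xyz":[0,0,-0.8],"rot":[0,0,0]},{"xyz":[0,0,-1.5],"rot":[0,0,0]},{"xyz":[0,0,-2.3],"rot":[0,0,0]}]' | grep -v rot
python3 -m creep '[{"xyz":[0,0,-0.4],"rot":[0,0,0]},{"xyz":[0,0,-0.7],"rot":[0,0,0]},{"xyz":[0,0,-0.7],"rot":[0,0,0]}]' | grep -v rot
python3 - <<'E'
from cell import bot
from h import *
b=bot.camera("scene")
cv2.imwrite("pics/c4.png",cv2.resize(b["image"][100:220,330:490],None,fx=4,fy=4,interpolation=2)[:,:,::-1])
print("pred top centre",proj(b,(.5755,.1815,.1)),"under",proj(b,(.5755,.1815,.05)))
E
python3 go.py .573 .330 .135
```

```text
clock: 8.47
tcp_pos: [0.575, 0.1816, 0.067]
ft_force: [-0.7, -0.8, -0.5]
grip_width: 0.0877
clock: 8.88
tcp_pos: [0.574, 0.1812, 0.1596]
ft_force: [0.6, -0.5, 0.0]
grip_width: 0.0879
clock: 9.13
tcp_pos: [0.5757, 0.1816, 0.1909]
ft_force: [0.4, 0.1, 0.5]
grip_width: 0.0874
pred top centre [387.6995722  167.06708678] under [386.00788649 179.29327295]
t 9.18 tcp [0.5748 0.1813 0.189 ] F [ 0.4  0.1 -0.6] w 0.0879 q [ 0.29  0.43  1.71  0.    1.   -0.98] units [1.16 3.53 1.35] rot [ 0.01 -0.01  0.  ] rows 3.8
```

View pics/c4.png

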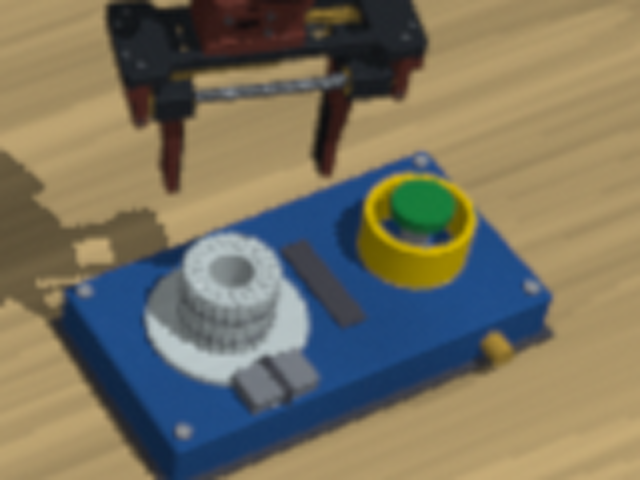

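The picture shows the coil upright and flat on the turntable at about px (387.5,167) for its top, as predicted. The button is released at about (435.5,151). Moving over the button with the gripper shut.

```bash
python3 -m creep '[{"xyz":[0.3,0.8,0],"rot":[0,0,0]},{"xyz":[0.5,1.6,0],"rot":[0,0,0]},{"xyz":[0.8,2.4,0.3],"rot":[0,0,0]},{"xyz":[1.0,3.1,0.7],"rot":[0,0,0]},{"xyz":[1.15,3.55,1.1],"rot":[0,0,0]}]' 1 20| grep -v rot
python3 -m creep '[{"xyz":[0,0,0.1],"rot":[0,0,0]},{"xyz":[0,0,0.2],"rot":[0,0,0]},{"xyz":[0,0,0.2],"rot":[0,0,0]},{"xyz":[0,0,0.2],"rot":[0,0,0]},{"xyz":[0,0,0.2],"rot":[0,0,0]}]' | grep -v rot
python3 go.py .574 .331 .096
```

```text
clock: 9.6
tcp_pos: [0.573, 0.333, 0.1432]
ft_force: [-0.2, -0.9, 0.2]
grip_width: 0.0579
clock: 10.02
tcp_pos: [0.5735, 0.3319, 0.1358]
ft_force: [0.1, -0.4, 0.2]
grip_width: 0.0244
t 10.02 tcp [0.5735 0.3319 0.1358] F [ 0.1 -0.4  0.2] w 0.0244 q [ 0.51  0.58  1.6   0.    0.97 -0.76] units [-0.02 -0.02  0.99] rot [ 0.01 -0.01  0.  ] rows 1.0
```

```bash
python3 -m creep '[{"xyz":[0,0,0],"rot":[0,0,0]},{"xyz":[0,0,0],"rot":[0,0,0]},{"xyz":[0,0,0.2],"rot":[0,0,0]},{"xyz":[0,0,0.5],"rot":[0,0,0]},{"xyz":[-0.02,-0.02,0.8],"rot":[0,0,0]}]' | grep -v rot
python3 -m creep '[{"xyz":[0,0,0],"rot":[0,0,0]},{"xyz":[0,0,0],"rot":[0,0,0]},{"xyz":[0,0,0],"rot":[0,0,0]}]' | grep -v rot
python3 go.py .574 .331 .091;python3 go.py .574 .331 .082
```

```text
clock: 10.43
tcp_pos: [0.574, 0.3309, 0.103]
ft_force: [0.0, -0.1, -1.1]
grip_width: 0.0002
clock: 10.68
tcp_pos: [0.5738, 0.3308, 0.1024]
ft_force: [-0.4, 0.7, -0.3]
grip_width: 0.0006
t 10.68 tcp [0.5738 0.3308 0.1024] F [-0.4  0.7 -0.3] w 0.0006 q [ 0.5   0.62  1.61  0.    0.91 -0.76] units [-0.    0.    0.28] rot [ 0.01 -0.02  0.  ] rows 0.3
t 10.68 tcp [0.5738 0.3308 0.1024] F [-0.4  0.7 -0.3] w 0.0006 q [ 0.5   0.62  1.61  0.    0.91 -0.76] units [-0.    0.    0.51] rot [ 0.01 -0.02  0.  ] rows 0.5
```

```bash
python3 -m creep '[{"xyz":[0,0,0.1],"rot":[0,0,0]},{"xyz":[0,0,0.2],"rot":[0,0,0]},{"xyz":[0,0,0.3],"rot":[0,0,0]},{"xyz":[0,0,0.4],"rot":[0,0,0]},{"xyz":[0,0,0.4],"rot":[0,0,0]}]' | grep -v rot
python3 -c "
from cell import bot
for i in range(5): bot.camera('scene');s=bot.read_state();print(s['tcp_pos'][2],s['ft_force'])"
```

```text
clock: 11.1
tcp_pos: [0.5742, 0.3312, 0.0863]
ft_force: [-0.7, -1.0, 5.2]
grip_width: 0.0002
0.0866241910110173 [-0.35991568 -0.20862646  5.31084828]
0.08679888863685098 [ 0.54932973 -0.41728408  5.10408992]
0.08689125435276698 [-0.36901197  0.36641336  4.80963318]
0.08692586292657058 [-0.49929042 -0.31070226  4.99468427]
0.0869624200897254 [-4.39329340e-03 -1.99526670e-01  5.16417364e+00]
```

```bash
python3 -m creep '[{"xyz":[0,0,0.05],"rot":[0,0,0]},{"xyz":[0,0,0.1],"rot":[0,0,0]},{"xyz":[0,0,0.13],"rot":[0,0,0]},{"xyz":[0,0,0.13],"rot":[0,0,0]},{"xyz":[0,0,0.13],"rot":[0,0,0]}]' | grep -v rot
python3 - <<'E'
from cell import bot
from h import *
Z=[]
for i in range(8):
    b=bot.camera('scene');s=bot.read_state();Z.append([s['tcp_pos'][2],s['ft_force'][2]])
print(np.mean(Z,0),np.std(Z,0),Z[0][0],Z[-1][0])
cv2.imwrite("pics/c5.png",cv2.resize(b["image"][95:195,370:470],None,fx=6,fy=6,interpolation=2)[:,:,::-1])
E
```

```text
clock: 11.77
tcp_pos: [0.5742, 0.3312, 0.0824]
ft_force: [-2.0, -1.2, 7.5]
grip_width: 0.0004
[0.0824724  7.00901151] [2.55615583e-05 5.93726321e-01] 0.08244862348934184 0.08251193110209798
```

View pics/c5.png

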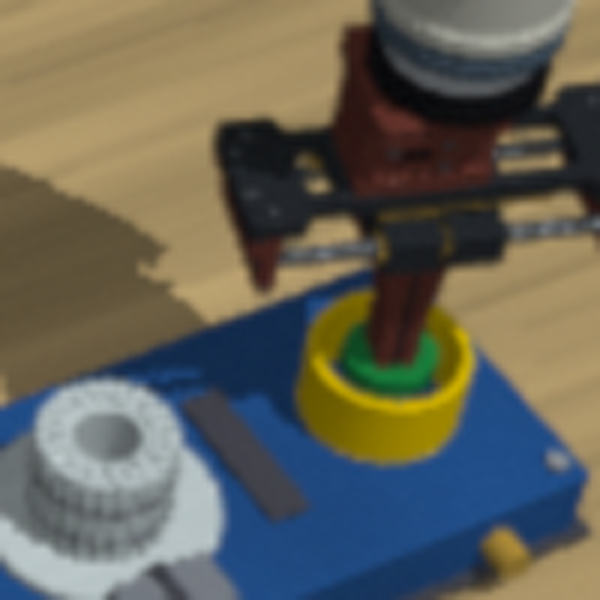

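The picture shows the green top about level with the yellow rim at (435,154), and the coil still seated. By height the travel is 11.5 mm, by spring force about 10 mm, so I'll add about 0.8 mm.

```bash
python3 -m creep '[{"xyz":[0,0,0.02],"rot":[0,0,0]},{"xyz":[0,0,0.02],"rot":[0,0,0]},{"xyz":[0,0,0.02],"rot":[0,0,0]},{"xyz":[0,0,0.02],"rot":[0,0,0]},{"xyz":[0,0,0.02],"rot":[0,0,0]}]' | grep -v rot
python3 - <<'E'
from cell import bot
from h import *
Z=[]
for i in range(16):
    b=bot.camera('scene');s=bot.read_state();Z.append([s['tcp_pos'][2],s['ft_force'][2]])
print(np.mean(Z,0),Z[0][0],Z[-1][0],s["clock"],s["tcp_pos"])
g=blob(b,(410,138,456,176),lambda h,s,v:(h>45)&(h<85)&(s>100));q=blob(dict(np.load("scene0.npz")),(410,138,456,176),lambda h,s,v:(h>45)&(h<85)&(s>100))
print(q.min(0),q.max(0),g.min(0),g.max(0));[print(z,proj(b,(.574,.331,z))) for z in(.094,.082,.070)]
E
```

```text
clock: 12.58
tcp_pos: [0.5743, 0.3312, 0.0824]
ft_force: [-1.9, -0.6, 7.5]
grip_width: 0.0006
[0.08238592 7.31678841] 0.08239708222664771 0.0823875125582459 13.3833 [0.57424532 0.33116711 0.08238751]
[428 145] [443 158] [427 149] [442 160]
0.094 [435.07222919 150.07931674]
0.082 [434.34462241 153.1036592 ]
0.07 [433.62693961 156.08675202]
```

```bash
python3 -m creep '[{"xyz":[0,0,0.03],"rot":[0,0,0]},{"xyz":[0,0,0.03],"rot":[0,0,0]},{"xyz":[0,0,0.03],"rot":[0,0,0]},{"xyz":[0,0,0.03],"rot":[0,0,0]}]' | grep -v rot
python3 - <<'E'
from cell import bot
import numpy as np
Z=[]
for i in range(16):
    bot.camera('scene');s=bot.read_state();Z.append([s['tcp_pos'][2],s['ft_force'][2]])
print(np.mean(Z,0),Z[0][0],Z[-1][0],s["clock"])
E
```

```text
clock: 13.72
tcp_pos: [0.5742, 0.3312, 0.0819]
ft_force: [-2.9, -0.0, 7.3]
grip_width: 0.0005
[0.08191118 7.15198332] 0.08189292468372307 0.08191308047321558 14.5167
```

```bash
python3 -c "
from cell import bot
print(bot.job_done(),bot.read_state()['tcp_pos'])"
```

```text
the job is handed in; nothing more can be done
the job is handed in; nothing more can be done
```

The steel coil is on the feeder's hub pin and released, and the arm is holding the jog button at half travel. I handed the job in at about 14.5 s.

- **Coil:** I gripped it at 25 N, lifted it clear of the post and lowered it over the hub pin. Contact came at the expected height, with the vertical force going from -2.8 to +3.2 N. After I let go, the picture showed it flat on the turntable, where I had predicted.
- **Button:** I pressed it with the gripper shut and held it. The fingertip height settled at 81.9 mm, which is 12.1 mm of travel. An earlier picture, about half a millimetre less pressed, showed the button top about level with the yellow rim.
- **Disagreement:** The last spring force averaged about 7.2 N instead of the expected 7.8 N, which would mean about 10.5 mm of travel. The force readings were noisy (about ±0.6 N), so I trusted the height. Both are far from the 24 mm bottom stop.
- **Other things:** I did not touch the copper coil, tape measure or offcut, but I took no final picture of them to confirm.

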